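Take a lacquered furniture leg off the spinning turntable

ROBOT

A 6-joint arm with a two-finger parallel gripper is mounted at the origin on the work surface. World frame = base frame: x ahead of the robot, y to its left, z up, the work surface at z = 0. Lengths are in mm, angles in rad, forces in N, time in s.
With the tool pointing down it reaches from about 300 to 775 mm from the base axis. Payload 14.6 kg.
Tool frame: the origin (TCP) lies midway between the tips of the shut fingers; the grasp point (between the pads) lies 19 mm behind it (ctrl.grasp_offset is the distance from the TCP to the grasp point, in mm); z points along the fingers, y is the line along which they close (so a half turn about z gives the same grasp; the last joint's range is limited). The gripper opens to 94 mm and grips with 3 to 60 N. Pads are 16 mm wide; open, the fingers measure 119 mm over their backs; the gripper's body (75 mm by 177 mm) begins 78 mm behind the grasp point.
Start: joints at [1.092, 0.3, 1.521, -0, 1.321, -0.067], TCP at [220.139, 504.012, 205.446] pointing down, gripper open.
Joint ranges: [-3.03, 3.03], [-0.79, 2.21], [0.23, 2.52], [-1.04, 4.18], [0, 3.07], [-2.55, 2.55]. Speed limits (rad/s): [2.22, 2.22, 2.57, 3.14, 3.14, 3.14].

INTERFACE

Orientations are given as a unit quaternion [w, x, y, z].
In Python, from workcell import ctrl, eyes, spotter gives the robot as it stands.
- The arm moves only by the tool step_arm, never from a script. Its argument "steps" is a list of rows, each an object with "offset": the shift along the tool's x, y, z scaled (see below), a list of three; "twist": the turn, a rotation vector about the tool's x, y, z scaled (see below), a list of three. A call has 1 to 5 rows; each row is the pose to reach, as a shift and turn from the pose commanded when the call began, along the tool's axes at that moment, turning the shorter way round; what a row does not reach only later rows make up. The controller multiplies each number of a shift by 10 cm and each number of a turn by 180 degrees. A row lasts 1/10 s, in which the tool goes at most 50 mm and 8.59 degrees, less where a joint would pass 70% of its speed; a pose out of reach is approached as far as the arm can. A call with a number of a shift or a turn outside -1 to 1 is refused whole. A call with a gripper value outside its range is refused whole. "gripper" is the opening, from -1 (shut) to 1 (fully open), set as the call begins (left out, the last holds). The fingers move at their own pace and stop on an object; "newtons" is the grip in N (left out, the last holds). Time passes only in rows, so rows that repeat a pose let the fingers close. It gives the time, the measured TCP pose, the force, the opening and the grip force at its end, in the units of the state.
- ctrl.get_obs(): the state, without advancing time (a new reading comes with each control period).
- eyes.camera(name): name is "side" or "top"; returns (picture, depth): 384x512x3 uint8, red, green, blue; 384x512 float32, mm along the optical axis (not along the pixel's ray), 0 where there is no reading.
- eyes.camera_info(name): a dict with "fx", "fy", "cx", "cy" (pixels), "R" (3x3) and "t" (3): a world point X has camera coordinates R X + t. Camera axes: x right, y down, z forward; pixel columns grow to the right and rows downward; lengths in mm; the calibration is good to about 2 mm. A picture is of the moment at which its call begins. camera_info takes no time and is no camera call.
- ctrl.sign_off(): hands the job in; it is judged then, once.
Trained networks look in the newest picture that a camera, given by its name, has taken for a name from the list of things; names that differ only in an ending like _2 or _b are one class to them, and where a whole thing is asked for, a point or a joint stands for the part that bears it (a point fixed in the world has none). Each returns a list of dicts, best first, with "conf" (0 to 1); they miss things now and then, are a little off and sometimes report something else, mostly with a low value. They report only what shows in the picture. A call takes as long as a camera call. They do not tell look-alikes from the thing itself.
- spotter.recognise(camera, query): "xyz" ([x, y, z] in mm, in world coordinates, good to about 4 mm: the middle of the surface that is visible of it).
- spotter.spot_point(camera, query): "xyz" ([x, y, z] in mm, in world coordinates, good to about 4 mm: a listed point, or the origin of a listed thing).
The state is a dict: "time": time; "joints": joint angles; "joint_velocities": joint speeds; "tau": joint torques, N m; "tool_pos": TCP position; "orientation": TCP orientation; "contact_force": force on the tool from outside, world axes, zero at the start; "moment": the same for the moment, N m; "gripper_width": opening from 0.0 (shut) to 1.0 (fully open); "grasp_force": force on a finger pad.
Only numpy, scipy, OpenCV 4.12 (cv2) and the standard library are available. Lean on these libraries where they do the work, as an engineer would, in place of code of your own. Each camera call takes 0.05 s, during which the arm holds its last target. There are 200 camera calls.

TASK

The pale furniture leg with the brass band lies in a slanted cradle on a finishing turntable that spins freely at a touch. Lift it out and stand it upright on its wide end, wholly on the cork pad of the drying board, whose post is set to a different height each time, let go, and leave the turntable at rest. The lacquer is still soft: grip with no more than 15 N and set it down without a bump (under 25 N, not dropped), and leave the two bun feet on the disc, the dark leg and the blow gun where they are.

Things in the scene. Friction and masses are not known exactly. Their poses are not given: they have to be found in the camera images.
- leg: Pale furniture leg, brass band near its narrow end, loose, 120 mm long, about 0.16 kg. Origin: centre of the wide end's face; z runs along the leg to the narrow end. z = 0 to 12 mm: flange 48 mm in diameter, narrowing until z = 30; then a shank 32 mm in diameter to z = 120, with a turned bead 42 mm in diameter at z = 47 to 58; mass centre z = 52. Starts leaning 40 degrees from vertical.
- leg_grip (a point): Point on the pale leg's axis 80 mm from the wide end's face, the middle of the free shank (32 mm across); z as the leg's. The leg starts wide end down in the cradle, its upper 75 mm free. The soft lacquer marks beyond 15 N of grip on each finger or a 25 N bump of the leg on board or turntable.
- turntable (a joint): Angle of the turntable disc about its vertical axis, rad, counter-clockwise from above; almost no friction. Grey disc, 280 mm in diameter, 12 mm thick, top 48 mm above the bench. Its plywood cradle has a sole plate (60 mm wide) with 11 mm lips round the flange and a black V rest under the leg from 34 to 44 mm along it, 45 mm wide overall.
- turntable_top (a point): Centre of the disc's top face, on the spin axis; z up; it turns with the disc. The leg's wide end stands 20 mm from the axis at this frame's +x side, 32 mm above the disc, and the leg leans towards this frame's -x. The bun feet stand at x = 85 mm, y = +62 and -62 mm.
- board: Plywood drying board, fixed, 200 mm (x) by 280 mm (y), its top 50 mm above the bench. Origin: centre of its underside on the bench. The cork pad stands on a post at y = -65 mm, the dark leg stands at y = +65 mm.
- pad_axis (a point): Point on the board's top face (50 mm above the bench) under the middle of the cork pad; z up. The round cork pad, 84 mm in diameter, 8 mm thick with its plate, sits level on a stiff height-adjustable post: its top is 16 to 66 mm above this point, differently each time and not reported; feel for it (or look). It does not give way.
- dark_leg: Dark wooden leg of the same shape, with a steel band (120 mm tall, flange 48 mm), loose, standing upright on the drying board: leave it. Origin: centre of its underside.
- bun_a: Reddish bun foot, 54 mm in diameter, 34 mm tall, loose on the disc: leave it in its place on the disc. Origin: centre of its underside.
- bun_b: Green bun foot, 54 mm in diameter, 34 mm tall, loose on the disc: leave it in its place on the disc. Origin: centre of its underside.
- blow_gun: Black air blow gun with brass coupling, loose, 180 mm long, 26 mm high, lying on the bench between turntable and board: leave it. Origin: under its handle on the bench; x towards its nozzle.
Not all that is in view belongs to the job. There is more than one size of the bun_b; the job needs the middle-sized.

How it is judged:
By the outcome, as a careful person would: the job done as asked, in the order asked, and still so for the second after the job is handed in, with the robot touching nothing.
It also fails if it takes over 61 s, if anything falls off the work surface, if the arm or the gripper's body presses on something with over 40 N, if the wrist force passes 120 N, or if a joint passes its speed limit or range.

## Working session

There is one attempt and no reset: what is moved stays moved. The work goes in short steps, Python scripts to look and compute and a tool call to move; the robot and the scene stay as the last step left them, time stands still between calls to the robot, and variables do not carry over. Pictures are saved under pics/ and viewed, at most 10 in all, crops included, and the job is handed in when it is done.

Besides the shell and the picture viewer there is one more tool, called after "Call:" as name(argument=value, ...), one argument or row to a line, values as JSON. step_arm: Moves the arm, as the interface text tells. Its arguments: {"type":"object","properties":{"steps":{"type":"array","items":{"type":"object","properties":{"offset":{"type":"array","items":{"type":"number"}},"twist":{"type":"array","items":{"type":"number"}}}}},"gripper":{"type":"number"},"newtons":{"type":"number"}},"required":["steps"]}

```bash
mkdir -p pics; ls; cat > h.py <<'E'
import numpy as np, cv2
from workcell import ctrl, eyes, spotter
from scipy.spatial.transform import Rotation as R
def snap(c,fn=None):
    p,d=eyes.camera(c)
    if fn: cv2.imwrite('pics/'+fn,p[:,:,::-1])
    return p,d
def cloud(c,d):
    i=eyes.camera_info(c); v,u=np.mgrid[:d.shape[0],:d.shape[1]]
    P=np.stack([(u-i['cx'])/i['fx']*d,(v-i['cy'])/i['fy']*d,d],-1)
    return (P-np.array(i['t']))@np.array(i['R'])
def proj(c,X):
    i=eyes.camera_info(c); q=np.array(i['R'])@np.array(X,float)+np.array(i['t'])
    return q[0]/q[2]*i['fx']+i['cx'], q[1]/q[2]*i['fy']+i['cy']
def rot(o): return R.from_quat(o,scalar_first=True)
E
python3 - <<'E'
from h import *
o=ctrl.get_obs(); print(o)
print(ctrl.grasp_offset)
ims=[]
for c in ('side','top'):
    p,d=snap(c,c+'0.png'); np.savez(c+'0.npz',p=p,d=d)
    print(c, eyes.camera_info(c))
    for q in ('leg','leg_grip','turntable_top','pad_axis','board','dark_leg','bun_a','bun_b','blow_gun'):
        r=spotter.spot_point(c,q); print(q,[(np.round(x['xyz']).tolist(),round(x['conf'],2)) for x in r[:4]])
E
```

```text
pics
{'time': 0.0, 'joints': array([ 1.09239732e+00,  3.00450841e-01,  1.52159197e+00, -1.95447879e-05,
        1.32070906e+00, -6.65941462e-02]), 'joint_velocities': array([-0.00269101,  0.00060124, -0.00023455,  0.00191495, -0.00076366,
        0.00029841]), 'tau': array([-1.25514340e-03, -5.31795502e+01, -3.52747858e+01,  7.07269949e-02,
        2.42416654e-02, -9.89131900e-05]), 'tool_pos': array([220.02495157, 503.77759512, 204.89284304]), 'orientation': array([-1.46875488e-04,  2.04448205e-01,  9.78877212e-01, -5.60767204e-04]), 'contact_force': array([-0.15831331, -0.07893655,  1.10931885]), 'moment': array([-0.01640066, -0.00411491,  0.00885053]), 'grasp_force': 0.0, 'gripper_width': 0.9972939823284717}
18.8
side {'fx': 468.66984506077813, 'fy': 468.66984506077813, 'cx': 253.4972173223122, 'cy': 197.69629505246934, 'R': array([[-0.98609621, -0.16523272, -0.01767511],
       [-0.08455542,  0.59047661, -0.80261308],
       [ 0.14305468, -0.78995919, -0.59623807]]), 't': array([688.56649576, 132.42779186, 951.28130467])}
leg [([656.0, 214.0, 79.0], 0.94), ([573.0, -230.0, 2.0], 
[... 755 characters left out ...]
-0.00244855, -0.98130477]]), 't': array([ 30.86784226, 710.47339263, 662.91335782])}
leg [([657.0, 216.0, 79.0], 0.6)]
leg_grip [([602.0, 212.0, 136.0], 0.66)]
turntable_top [([637.0, 213.0, 46.0], 0.56)]
pad_axis [([546.0, -291.0, 49.0], 0.85), ([727.0, 274.0, 48.0], 0.55)]
board [([564.0, -229.0, 4.0], 0.84)]
dark_leg [([579.0, -162.0, 53.0], 0.93)]
bun_a [([722.0, 274.0, 46.0], 0.91), ([851.0, -75.0, 2.0], 0.74), ([722.0, 148.0, 50.0], 0.72), ([845.0, 14.0, 3.0], 0.56)]
bun_b [([722.0, 274.0, 46.0], 0.91), ([851.0, -75.0, 2.0], 0.74), ([722.0, 148.0, 50.0], 0.72), ([845.0, 14.0, 3.0], 0.56)]
blow_gun [([638.0, 212.0, 48.0], 0.67), ([660.0, 8.0, -1.0], 0.66), ([546.0, -294.0, 48.0], 0.45)]
```

View pics/side0.png

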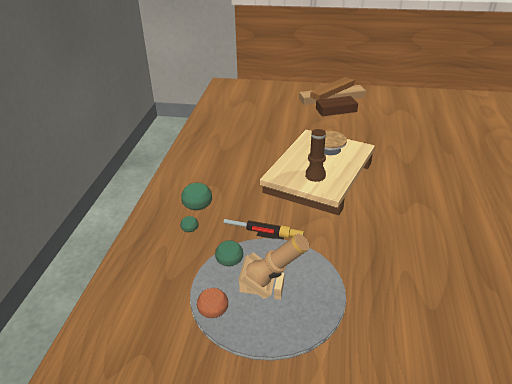

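View pics/top0.png

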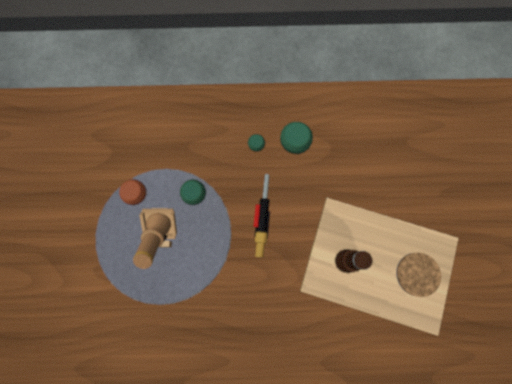

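```bash
python3 - <<'E'
from h import *
A=[]
for c in ('side','top'):
    d=np.load(c+'0.npz'); P=cloud(c,d['d']).reshape(-1,3); C=d['p'].reshape(-1,3); ok=d['d'].ravel()>0
    # pad
    m=ok&(np.hypot(P[:,0]-546,P[:,1]+292)<60)&(P[:,2]>58)&(P[:,2]<125)
    Q=P[m]; h=np.histogram(Q[:,2],bins=np.arange(56,126,3)); print(c,'pad',list(zip(h[1],h[0])))
    zt=h[1][h[0].argmax()]; T=Q[abs(Q[:,2]-zt-1.5)<3]; print(np.median(T[:,2]),T.min(0),T.max(0),T.mean(0), 'cir',cv2.minEnclosingCircle(T[:,:2].astype(np.float32)))
    # disc
    m=ok&(np.hypot(P[:,0]-640,P[:,1]-213)<160)&(abs(P[:,2]-48)<5); T=P[m]; print('disc',cv2.minEnclosingCircle(T[:,:2].astype(np.float32)),np.median(T[:,2]))
    # leg
    m=ok&(np.hypot(P[:,0]-600,P[:,1]-213)<60)&(P[:,2]>115)&(P[:,2]<185); L=P[m]; print('leg',len(L),L.min(0),L.max(0)); A.append(L)
# fit cylinder r16 to leg pts
L=np.vstack(A)
from scipy.optimize import least_squares
def f(p):
    a=np.array([p[2],p[3],1.]);a/=np.linalg.norm(a);q=L-[p[0],p[1],140]
    return np.linalg.norm(np.cross(q,a),axis=1)-16
r=least_squares(f,[605,213,-.84,0],loss='soft_l1',f_scale=2);print(r.x,np.degrees(np.arctan(np.hypot(*r.x[2:]))),np.degrees(np.arctan2(r.x[3],r.x[2])),np.median(abs(r.fun)))
a=np.array([r.x[2],r.x[3],1]);a/=np.linalg.norm(a)
for l in A:
  s=(l-[r.x[0],r.x[1],140])@a; print('tip s',np.percentile(s,[0,2,50,98,100]))
# buns heading
print('buns mid', )
E
```

```text
side pad [(np.int64(56), np.int64(10)), (np.int64(59), np.int64(5)), (np.int64(62), np.int64(0)), (np.int64(65), np.int64(0)), (np.int64(68), np.int64(0)), (np.int64(71), np.int64(0)), (np.int64(74), np.int64(11)), (np.int64(77), np.int64(25)), (np.int64(80), np.int64(107)), (np.int64(83), np.int64(197)), (np.int64(86), np.int64(5)), (np.int64(89), np.int64(0)), (np.int64(92), np.int64(0)), (np.int64(95), np.int64(0)), (np.int64(98), np.int64(0)), (np.int64(101), np.int64(0)), (np.int64(104), np.int64(0)), (np.int64(107), np.int64(0)), (np.int64(110), np.int64(0)), (np.int64(113), np.int64(0)), (np.int64(116), np.int64(0)), (np.int64(119), np.int64(0)), (np.int64(122), np.int64(0))]
83.72840830169018 [ 504.60090521 -335.5194609    81.50395413] [ 559.88193312 -249.10867775   86.63549551] [ 534.31054688 -291.47357268   83.64856008] cir ((543.8120727539062, -292.3140869140625), 44.36962127685547)
disc ((637.9046020507812, 212.70870971679688), 141.1064453125) 48.485762980659366
leg 942 [568.85765276 193.53296947 115.15763489] [647.68977583 233.68086991 181.78419326]
top pad [(np.int64(56
[... 636 characters left out ...]
)), (np.int64(122), np.int64(0))]
80.99173375200752 [ 504.62668782 -335.58596613   78.53841646] [ 585.80233012 -251.55689906   84.46320607] [ 545.10011358 -293.09236698   81.0451672 ] cir ((545.0209350585938, -293.4172058105469), 42.35585021972656)
disc ((636.6956176757812, 211.10667419433594), 140.06326293945312) 46.34186946476129
leg 800 [568.59904026 190.50251418 115.099197  ] [645.68770401 232.01950521 180.98021017]
[ 6.06148269e+02  2.12417543e+02 -8.90473182e-01  1.08927911e-02] 41.68633619924746 179.29915932241238 1.1281233154539887
tip s [-45.41832318 -39.23452345   9.40718373  42.39131678  43.24746607]
tip s [-44.85697262 -39.95777426  13.79889314  41.14594546  42.19151277]
buns mid
```

The side view shows the leg at about (285,255) leaning towards the robot, in its cradle. The buns on the disc are at (212,303) and (229,253), and the pad is at (332,140) behind the dark leg. The top view shows the pad at (419,274). The two loose green buns on the bench are decoys. Next I'll check the cradle lips up close.

```bash
python3 - <<'E'
from h import *
a=np.load('side0.npz')['p'][225:325,190:325]; b=np.load('top0.npz')['p'][170:290,100:225]
A=cv2.resize(a[:,:,::-1],None,fx=3,fy=3,interpolation=3);B=cv2.resize(b[:,:,::-1],None,fx=3,fy=3,interpolation=3)
H=max(len(A),len(B));pad=lambda x:cv2.copyMakeBorder(x,0,H-len(x),0,0,0)
cv2.imwrite('pics/z0.png',np.hstack([pad(A),pad(B)]))
E
```

```text
(no output)
```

View pics/z0.png

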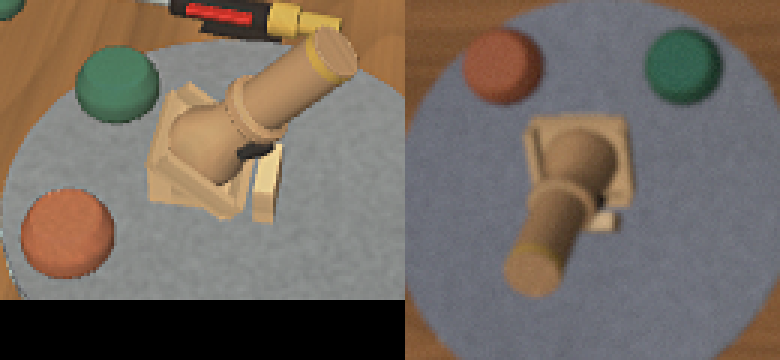

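The lips are on at least three sides of the sole, so I'll pull along the leg's axis first. I'll approach with the fingers parallel to the leg, tool z along −leg z. Once the leg is upright, the tool then points straight down.

```bash
cat >> h.py <<'E'
def plan(Pt,Rt,Pc=None,Rc=None):
    o=ctrl.get_obs(); Pc=o['tool_pos'] if Pc is None else np.array(Pc); Rc=rot(o['orientation']) if Rc is None else Rc
    off=Rc.inv().apply(np.array(Pt)-Pc)/100; tw=(Rc.inv()*Rt).as_rotvec()/np.pi
    print('off',off.round(3),'twist',tw.round(4),'deg',np.linalg.norm(tw)*180); return off,tw
def tilt(deg,yaw=0): # tool z tilted outward in plane of yaw, y tool horizontal
    t=np.radians(deg);z=np.array([np.sin(t),0,-np.cos(t)]);y=np.array([0,1,0.]);x=np.cross(y,z)
    return R.from_euler('z',yaw,degrees=True)*R.from_matrix(np.stack([x,y,z],1))
E
python3 - <<'E'
from h import *
a=np.array([-np.sin(np.radians(40)),0,np.cos(np.radians(40))])
G=np.array([603,212.3,144.5])-18.8*a; P=G+110*a; print(G,P)
o=ctrl.get_obs(); plan(o['tool_pos'],tilt(40)); plan(P,tilt(40),o['tool_pos'],tilt(40))
E
```

```text
[615.08440706 212.3        130.09836447] [544.37777    212.3        214.36325321]
off [0. 0. 0.] twist [-0.0457 -0.219  -0.1257] deg 46.194505416484006
off [-2.541 -2.917  2.016] twist [0. 0. 0.] deg 0.0
```

Call:
step_arm(
  steps=[
    {"offset":[-0.92,-0.36,-0.4],"twist":[-0.046,-0.219,-0.126]},
    {"offset":[-0.92,-0.36,-0.4],"twist":[-0.046,-0.219,-0.126]},
    {"offset":[-0.92,-0.36,-0.4],"twist":[-0.046,-0.219,-0.126]},
    {"offset":[-0.92,-0.36,-0.4],"twist":[-0.046,-0.219,-0.126]},
    {"offset":[-0.92,-0.36,-0.4],"twist":[-0.046,-0.219,-0.126]},
  ],
  gripper=1,
)

```text
time: 1.5
tool_pos: [290.2, 434.4, 246.4]
orientation: [0.322, 0.013, 0.947, 0.001]
contact_force: [1.1, 0.9, -0.1]
gripper_width: 0.999
grasp_force: 0.0
```

```bash
python3 - <<'E'
from h import *
o=ctrl.get_obs();print(o['tool_pos'],o['joints'],o['time'])
plan(o['tool_pos'],tilt(40));plan([544.4,212.3,214.4],tilt(40)); plan([544.4,212.3,214.4],tilt(40),o['tool_pos'],tilt(40))
E
```

```text
[290.20706676 434.43753663 246.41054316] [ 1.21010781  0.09785512  1.79966001 -0.69669822  1.1005361  -0.05267015] 1.5
off [0. 0. 0.] twist [-0.002  -0.0137 -0.008 ] deg 2.8769109954479863
off [-1.876 -2.164  1.815] twist [-0.002  -0.0137 -0.008 ] deg 2.8769109954479863
off [-1.741 -2.221  1.879] twist [0. 0. 0.] deg 0.0
```

Call:
step_arm(
  steps=[
    {"offset":[-0.3,-0.4,0.3],"twist":[-0.002,-0.014,-0.008]},
    {"offset":[-0.55,-0.7,0.55],"twist":[-0.002,-0.014,-0.008]},
    {"offset":[-0.8,-0.95,0.8],"twist":[-0.002,-0.014,-0.008]},
    {"offset":[-0.8,-0.95,0.8],"twist":[-0.002,-0.014,-0.008]},
  ],
)

```text
time: 1.9
tool_pos: [402.3, 332.7, 228.8]
orientation: [0.34, 0.004, 0.94, -0.002]
contact_force: [-0.8, -0.0, 0.4]
gripper_width: 1.002
grasp_force: 0.0
```

Call:
step_arm(
  steps=[
    {"offset":[-0.4,-0.5,0.4]},
    {"offset":[-0.8,-0.95,0.8]},
    {"offset":[-0.94,-1.0,0.9]},
    {"offset":[-0.94,-1.0,0.9]},
  ],
)

```text
invalid input
```

```bash
python3 - <<'E'
from h import *
o=ctrl.get_obs();print(o['tool_pos'],o['joints'],o['time'])
plan([544.4,212.3,214.4],tilt(40))
E
```

```text
[402.32934183 332.69710337 228.83706706] [ 0.87960018  0.01377787  1.94820593 -0.72815899  0.84326931 -0.27839029] 1.9
off [-1.007 -1.191  1.028] twist [-0.0022 -0.0014 -0.0018] deg 0.5727670490409511
```

Call:
step_arm(
  steps=[
    {"offset":[-0.3,-0.4,0.3],"twist":[-0.002,-0.001,-0.002]},
    {"offset":[-0.6,-0.7,0.6],"twist":[-0.002,-0.001,-0.002]},
    {"offset":[-0.9,-0.95,0.9],"twist":[-0.002,-0.001,-0.002]},
    {"offset":[-0.95,-0.98,0.95],"twist":[-0.002,-0.001,-0.002]},
    {"offset":[-0.95,-0.98,0.95],"twist":[-0.002,-0.001,-0.002]},
  ],
)

```text
time: 2.4
tool_pos: [534.1, 236.7, 216.6]
orientation: [0.341, -0.001, 0.94, 0.0]
contact_force: [-0.8, 0.4, -0.7]
gripper_width: 1.0
grasp_force: 0.0
```

Call:
step_arm(
  steps=[
    {"offset":[-0.06,-0.21,0.08],"twist":[0,0,0]},
    {"offset":[-0.06,-0.21,0.08],"twist":[0,0,0]},
    {"offset":[-0.06,-0.21,0.08],"twist":[0,0,0]},
  ],
)

```text
time: 2.7
tool_pos: [542.1, 217.8, 214.9]
orientation: [0.341, -0.003, 0.94, 0.001]
contact_force: [-0.1, 0.4, 0.2]
gripper_width: 0.998
grasp_force: 0.0
```

```bash
python3 - <<'E'
from h import *
o=ctrl.get_obs();print(o['tool_pos'],o['joints'],o['time'])
plan([544.4,212.3,214.4],tilt(40))
plan([615.1,212.3,130.1],tilt(40))
p,d=snap('side','side1.png')
p=p[180:325,180:340];cv2.imwrite('pics/z1.png',cv2.resize(p[:,:,::-1],None,fx=4,fy=4,interpolation=3))
E
```

```text
[542.14739264 217.83939751 214.91236753] [ 0.44611803  0.08248666  1.91262732 -0.53650239  0.56444425 -0.7582926 ] 2.7
off [-0.014 -0.056  0.018] twist [ 0.0012 -0.0004  0.0014] deg 0.3371358119882075
off [-0.015 -0.06   1.118] twist [ 0.0012 -0.0004  0.0014] deg 0.3371358119882075
```

View pics/z1.png

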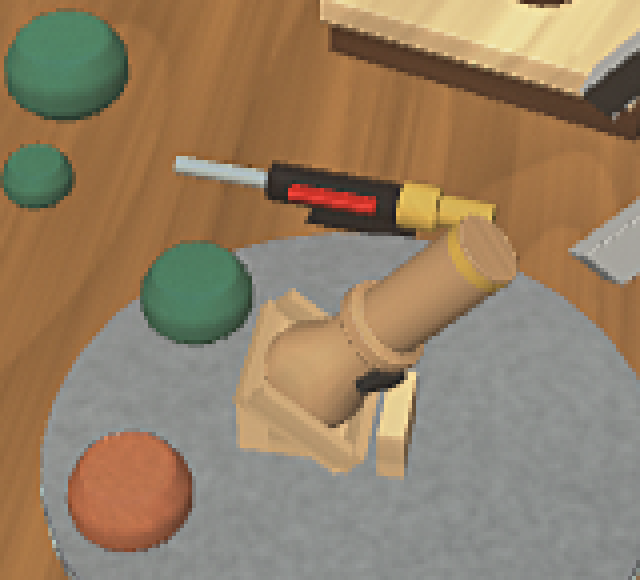

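The fingers are in line with the leg's top end (about (480,250) in the crop), clear of everything. I'll let the arm settle, then advance along the axis.

Call:
step_arm(
  steps=[
    {"offset":[0,0,0],"twist":[0,0,0]},
    {"offset":[0,0,0],"twist":[0,0,0]},
  ],
)

```text
time: 2.95
tool_pos: [542.5, 217.8, 214.8]
orientation: [0.341, -0.003, 0.94, 0.001]
contact_force: [-0.5, -0.8, -0.3]
gripper_width: 0.996
grasp_force: 0.0
```

```bash
python3 - <<'E'
from h import *
o=ctrl.get_obs();print(o['tool_pos'],o['time'])
plan([615.1,212.3,130.1],tilt(40))
E
```

```text
[542.46326924 217.76729865 214.82953701] 2.95
off [-0.013 -0.059  1.116] twist [ 0.0013 -0.0004  0.0016] deg 0.3785151794655023
```

Call:
step_arm(
  steps=[
    {"offset":[-0.013,-0.06,0.15],"twist":[0.001,0,0.002]},
    {"offset":[-0.013,-0.06,0.4],"twist":[0.001,0,0.002]},
    {"offset":[-0.013,-0.06,0.65],"twist":[0.001,0,0.002]},
    {"offset":[-0.013,-0.06,0.85],"twist":[0.001,0,0.002]},
    {"offset":[-0.013,-0.06,0.98],"twist":[0.001,0,0.002]},
  ],
)

```text
time: 3.45
tool_pos: [607.4, 210.7, 137.9]
orientation: [0.34, 0.001, 0.94, 0.0]
contact_force: [0.6, -0.4, -0.1]
gripper_width: 0.998
grasp_force: 0.0
```

Call:
step_arm(
  steps=[
    {"offset":[0,0,0.07],"twist":[0,0,0]},
    {"offset":[0,0,0.13],"twist":[0,0,0]},
    {"offset":[0,0,0.13],"twist":[0,0,0]},
    {"offset":[0,0,0.13],"twist":[0,0,0]},
  ],
)

```text
time: 3.85
tool_pos: [615.1, 211.4, 130.7]
orientation: [0.342, 0.001, 0.94, 0.001]
contact_force: [-0.4, -0.2, 0.7]
gripper_width: 1.003
grasp_force: 0.0
```

```bash
python3 - <<'E'
from h import *
o=ctrl.get_obs();print(o['tool_pos'],o['time'],o['contact_force'])
plan([615.1,212.3,130.1],tilt(40))
p,d=snap('side','side2.png')
p=p[180:325,180:340];cv2.imwrite('pics/z2.png',cv2.resize(p[:,:,::-1],None,fx=4,fy=4,interpolation=3))
E
```

```text
[615.10876354 211.35800007 130.73091106] 3.85 [-0.36786824 -0.15762246  0.69810864]
off [0.004 0.009 0.005] twist [ 0.0002 -0.0003 -0.0007] deg 0.13407483374050236
```

View pics/z2.png

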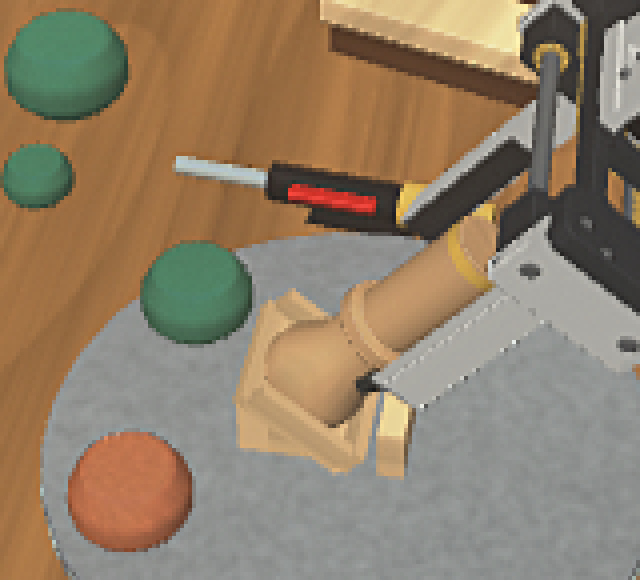

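Both fingers straddle the shank, parallel to it, with their tips just above the bead at about (370,385). I'll narrow the opening first, then close gently.

Call:
step_arm(
  steps=[
    {"offset":[0,0.009,0],"twist":[0,0,0]},
    {"offset":[0,0.009,0],"twist":[0,0,0]},
    {"offset":[0,0.009,0],"twist":[0,0,0]},
    {"offset":[0,0.009,0],"twist":[0,0,0]},
    {"offset":[0,0.009,0],"twist":[0,0,0]},
  ],
  gripper=-0.15,
  newtons=8,
)

```text
time: 4.4
tool_pos: [615.1, 212.3, 130.4]
orientation: [0.341, 0.001, 0.94, 0.001]
contact_force: [-0.7, 0.4, 0.2]
gripper_width: 0.61
grasp_force: 0.0
```

Call:
step_arm(
  steps=[
    {"offset":[0,0,0],"twist":[0,0,0]},
    {"offset":[0,0,0],"twist":[0,0,0]},
    {"offset":[0,0,0],"twist":[0,0,0]},
  ],
)

```text
time: 4.7
tool_pos: [615.1, 212.2, 130.4]
orientation: [0.341, 0.001, 0.94, 0.0]
contact_force: [-0.6, 0.2, -0.1]
gripper_width: 0.429
grasp_force: 0.0
```

```bash
python3 - <<'E'
from h import *
o=ctrl.get_obs();print(o['tool_pos'],o['time'],o['contact_force'],o['gripper_width']*94)
A=[]
for c in ('top','side'):
    p,d=snap(c); P=cloud(c,d).reshape(-1,3)
    C=p.reshape(-1,3).astype(int)
    m=(d.ravel()>0)&(np.hypot(P[:,0]-637,P[:,1]-212)<140)&(P[:,2]>52)&(P[:,2]<90)
    red=m&(C[:,0]>1.6*C[:,1])&(P[:,0]>690); gr=m&(C[:,1]>1.3*C[:,0])&(P[:,0]>690)
    print(c,P[red].mean(0),P[gr].mean(0),red.sum(),gr.sum())
E
```

```text
[615.11601084 212.2226694  130.39080368] 4.7 [-0.56155578  0.19783159 -0.08748073] 40.28710937731203
top [721.09102791 266.87895316  77.82567193] [717.66496065 145.39885537  78.13782232] 480 477
side [720.35221154 281.24427396  77.11450055] [717.61547017 158.77279458  76.27718767] 702 545
```

Call:
step_arm(
  steps=[
    {"offset":[0,0,0],"twist":[0,0,0]},
    {"offset":[0,0,0],"twist":[0,0,0]},
    {"offset":[0,0,0],"twist":[0,0,0]},
    {"offset":[0,0,0],"twist":[0,0,0]},
  ],
  gripper=-0.45,
  newtons=8,
)

```text
time: 5.2
tool_pos: [615.1, 212.3, 130.5]
orientation: [0.342, 0.001, 0.94, 0.001]
contact_force: [-0.8, 0.5, -0.1]
gripper_width: 0.333
grasp_force: 8.0
```

Call:
step_arm(
  steps=[
    {"offset":[0,0,0],"twist":[0,0,0]},
    {"offset":[0,0,0],"twist":[0,0,0]},
    {"offset":[0,0,0],"twist":[0,0,0]},
    {"offset":[0,0,0],"twist":[0,0,0]},
  ],
)

```text
time: 5.6
tool_pos: [615.2, 212.3, 130.5]
orientation: [0.342, 0.001, 0.94, 0.001]
contact_force: [-0.3, 1.6, 0.4]
gripper_width: 0.334
grasp_force: 8.0
```

```bash
python3 - <<'E'
from h import *
o=ctrl.get_obs();print(o['tool_pos'],o['time'],o['contact_force'],o['moment'],o['gripper_width']*94,o['grasp_force'])
a=np.array([-np.sin(np.radians(40)),0,np.cos(np.radians(40))])
# pull 4 along a, then to 12 with 8deg tilt about leg base; leg-base is 65 mm beyond TCP
b=np.array([0,0,65.]) # in tool frame
for d,f in ((4,0),(6,2),(8,4),(10,6),(13,9),(20,14)):
    # tool frame: axis a=-z ; leg top toward +n => tool x=-n => rotate about tool y
    T=R.from_euler('y',-f,degrees=True)  # tool rotation in tool frame
    off=b+np.array([0,0,-d])-T.apply(b); top=T.apply([0,0,-1]); print(d,f,(off/100).round(4),'twist y',-f/180,'legaxis tool',top)
E
```

```text
[615.15366766 212.32414565 130.50392697] 5.6 [-0.27667499  1.6286685   0.37368575] [0.46696482 0.25100793 0.28375498] 31.395705637435455 8.000691086053848
4 0 [ 0.    0.   -0.04] twist y 0.0 legaxis tool [ 0.  0. -1.]
6 2 [ 0.0227  0.     -0.0596] twist y -0.011111111111111112 legaxis tool [ 0.0348995   0.         -0.99939083]
8 4 [ 0.0453  0.     -0.0784] twist y -0.022222222222222223 legaxis tool [ 0.06975647  0.         -0.99756405]
10 6 [ 0.0679  0.     -0.0964] twist y -0.03333333333333333 legaxis tool [ 0.10452846  0.         -0.9945219 ]
13 9 [ 0.1017  0.     -0.122 ] twist y -0.05 legaxis tool [ 0.15643447  0.         -0.98768834]
20 14 [ 0.1572  0.     -0.1807] twist y -0.07777777777777778 legaxis tool [ 0.2419219   0.         -0.97029573]
```

The leg is gripped: 31.4 mm across at 8 N. I'll pull along the axis, then add a tilt about the base to clear the V rest.

Call:
step_arm(
  steps=[
    {"offset":[0,0,-0.01],"twist":[0,0,0]},
    {"offset":[0,0,-0.02],"twist":[0,0,0]},
    {"offset":[0,0,-0.03],"twist":[0,0,0]},
    {"offset":[0,0,-0.04],"twist":[0,0,0]},
    {"offset":[0,0,-0.04],"twist":[0,0,0]},
  ],
  newtons=10,
)

```text
time: 6.1
tool_pos: [612.5, 212.3, 133.7]
orientation: [0.342, 0.001, 0.94, 0.001]
contact_force: [2.1, 3.3, 0.4]
gripper_width: 0.336
grasp_force: 10.0
```

Call:
step_arm(
  steps=[
    {"offset":[-0.011,0,-0.01],"twist":[0,0.006,0]},
    {"offset":[-0.023,0,-0.02],"twist":[0,0.011,0]},
    {"offset":[-0.034,0,-0.029],"twist":[0,0.017,0]},
    {"offset":[-0.045,0,-0.038],"twist":[0,0.022,0]},
    {"offset":[-0.045,0,-0.038],"twist":[0,0.022,0]},
  ],
)

```text
time: 6.6
tool_pos: [613.7, 212.2, 139.4]
orientation: [0.309, 0.001, 0.951, 0.001]
contact_force: [0.6, 1.4, 0.0]
gripper_width: 0.331
grasp_force: 10.0
```

```bash
python3 - <<'E'
from h import *
o=ctrl.get_obs();print(o['tool_pos'],o['time'],o['contact_force'],o['moment'],o['gripper_width']*94,o['grasp_force'])
E
```

```text
[613.73210955 212.16145343 139.44019684] 6.6 [0.57549805 1.41100971 0.00905983] [0.47986527 0.03878484 0.29423162] 31.06707869128551 9.99889612197876
```

Call:
step_arm(
  steps=[
    {"offset":[-0.017,0,-0.015],"twist":[0,0.008,0]},
    {"offset":[-0.034,0,-0.03],"twist":[0,0.017,0]},
    {"offset":[-0.057,0,-0.05],"twist":[0,0.028,0]},
    {"offset":[-0.057,0,-0.07],"twist":[0,0.028,0]},
    {"offset":[-0.057,0,-0.07],"twist":[0,0.028,0]},
  ],
)

```text
time: 7.1
tool_pos: [614.2, 211.9, 148.4]
orientation: [0.267, 0.001, 0.964, 0.0]
contact_force: [3.3, -0.1, -0.4]
gripper_width: 0.335
grasp_force: 10.0
```

```bash
python3 - <<'E'
from h import *
o=ctrl.get_obs();print(o['tool_pos'],o['time'],o['contact_force'],o['moment'],o['gripper_width']*94,o['grasp_force'])
p,d=snap('side','side3.png')
p=p[180:325,180:340];cv2.imwrite('pics/z3.png',cv2.resize(p[:,:,::-1],None,fx=4,fy=4,interpolation=3))
E
```

```text
[614.15200934 211.90034758 148.36950741] 7.1 [ 3.26004758 -0.11124649 -0.3708367 ] [-0.04538025 -0.43170409 -0.02594843] 31.478908100809576 9.999819248914719
```

View pics/z3.png

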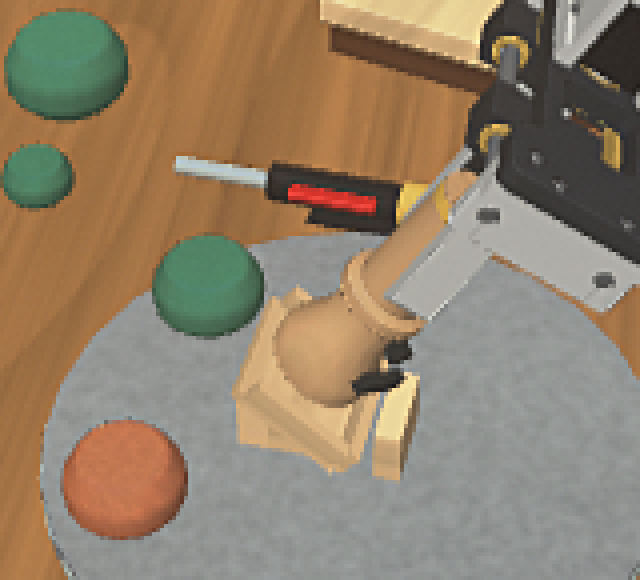

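The leg has come up, with the flange clear of the lips at about (330,345) and the V rest exposed at (380,370). The disc turned only a little. Now straight up.

Call:
step_arm(
  steps=[
    {"offset":[-0.02,0,-0.025],"twist":[0,0,0]},
    {"offset":[-0.045,0,-0.06],"twist":[0,0,0]},
    {"offset":[-0.08,0,-0.12],"twist":[0,0,0]},
    {"offset":[-0.14,0,-0.22],"twist":[0,0,0]},
    {"offset":[-0.2,0,-0.33],"twist":[0,0,0]},
  ],
)

```text
time: 7.65
tool_pos: [614.2, 212.2, 188.1]
orientation: [0.267, 0.001, 0.964, 0.001]
contact_force: [-0.2, -0.4, -0.7]
gripper_width: 0.335
grasp_force: 10.0
```

Call:
step_arm(
  steps=[
    {"offset":[-0.13,0,-0.22],"twist":[0,0.045,0]},
    {"offset":[-0.26,0,-0.43],"twist":[0,0.09,0]},
    {"offset":[-0.4,0,-0.65],"twist":[0,0.13,0]},
    {"offset":[-0.4,0,-0.65],"twist":[0,0.172,0]},
    {"offset":[-0.4,0,-0.65],"twist":[0,0.172,0]},
  ],
)

```text
time: 8.15
tool_pos: [616.4, 211.6, 263.7]
orientation: [-0.002, 0.001, 1.0, 0.001]
contact_force: [-0.6, 0.0, -2.8]
gripper_width: 0.334
grasp_force: 10.0
```

```bash
python3 - <<'E'
from h import *
o=ctrl.get_obs();print(o['tool_pos'],o['time'],o['contact_force'],o['moment'],o['gripper_width']*94,o['grasp_force'])
plan(o['tool_pos'],tilt(0))
p,d=snap('side','side4.png'); np.savez('side4.npz',p=p,d=d)
P=cloud('side',d).reshape(-1,3); x,y,z=o['tool_pos']
m=(d.ravel()>0)&(np.hypot(P[:,0]-x,P[:,1]-y)<32)&(P[:,2]<z-3)&(P[:,2]>z-90); L=P[m]
for h in range(-85,0,8):
    s=L[abs(L[:,2]-z-h)<4]; 
    if len(s)>5: print(h,len(s),s.min(0).round(1),s.max(0).round(1))
cv2.imwrite('pics/z4.png',cv2.resize(p[100:330,140:390,::-1],None,fx=2.5,fy=2.5,interpolation=3))
E
```

```text
[616.36104506 211.60131978 263.72548613] 8.15 [-0.59513117  0.02522006 -2.82323539] [ 0.00163643 -0.00522488  0.0106942 ] 31.362187645394528 9.99972179532051
off [0. 0. 0.] twist [ 0.0006 -0.0014 -0.0006] deg 0.30140911511041646
-69 14 [596.3 215.3 197.2] [636.8 233.2 198.7]
-61 109 [595.4 209.5 198.9] [640.7 236.1 206.7]
-53 160 [595.3 201.1 206.8] [642.3 235.9 214.7]
-45 151 [598.1 201.  214.7] [639.5 232.5 222.7]
-37 118 [600.7 208.6 222.7] [636.1 230.8 230.7]
-29 84 [602.2 211.8 230.8] [631.6 228.8 238.6]
-21 40 [601.7 217.7 238.9] [631.5 229.7 246.6]
-13 157 [596.7 199.3 247. ] [637.6 233.5 254.7]
-5 99 [599.5 206.6 254.7] [636.8 231.  260.7]
```

View pics/z4.png

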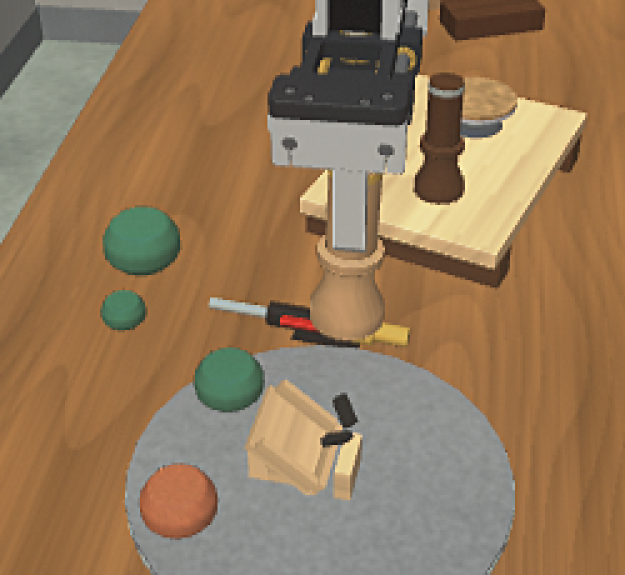

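The leg is out and hangs upright, with the disc and buns in place. Next I'll carry it over to the pad, keeping its base above the dark leg's top (170 mm).

Call:
step_arm(
  steps=[
    {"offset":[0.02,-0.1,-0.16],"twist":[0,0,0]},
    {"offset":[0.05,-0.3,-0.16],"twist":[0,0,0]},
    {"offset":[0.08,-0.53,-0.16],"twist":[0,0,0]},
    {"offset":[0.11,-0.76,-0.16],"twist":[0,0,0]},
    {"offset":[0.14,-1.0,-0.16],"twist":[0,0,0]},
  ],
)

```text
time: 8.7
tool_pos: [600.1, 110.9, 281.1]
orientation: [0.002, 0.0, 1.0, 0.001]
contact_force: [0.3, 0.3, -1.0]
gripper_width: 0.332
grasp_force: 10.0
```

Call:
step_arm(
  steps=[
    {"offset":[0.03,-0.2,0],"twist":[0,0,0]},
    {"offset":[0.06,-0.4,0],"twist":[0,0,0]},
    {"offset":[0.08,-0.6,0],"twist":[0,0,0]},
    {"offset":[0.11,-0.8,0],"twist":[0,0,0]},
    {"offset":[0.14,-1.0,0],"twist":[0,0,0]},
  ],
)

```text
time: 9.2
tool_pos: [586.0, 11.1, 280.9]
orientation: [0.002, 0.0, 1.0, 0.0]
contact_force: [0.3, -0.3, -1.0]
gripper_width: 0.331
grasp_force: 10.0
```

Call:
step_arm(
  steps=[
    {"offset":[0.03,-0.2,0],"twist":[0,0,0]},
    {"offset":[0.06,-0.4,0],"twist":[0,0,0]},
    {"offset":[0.08,-0.6,0],"twist":[0,0,0]},
    {"offset":[0.11,-0.8,0],"twist":[0,0,0]},
    {"offset":[0.14,-1.0,0],"twist":[0,0,0]},
  ],
)

```text
time: 9.7
tool_pos: [571.8, -88.8, 280.7]
orientation: [0.002, 0.0, 1.0, -0.0]
contact_force: [-0.3, -0.6, -0.8]
gripper_width: 0.333
grasp_force: 10.0
```

Call:
step_arm(
  steps=[
    {"offset":[0.03,-0.2,0],"twist":[0,0,0]},
    {"offset":[0.06,-0.4,0],"twist":[0,0,0]},
    {"offset":[0.08,-0.6,0],"twist":[0,0,0]},
    {"offset":[0.11,-0.8,0],"twist":[0,0,0]},
    {"offset":[0.14,-1.0,0],"twist":[0,0,0]},
  ],
)

```text
time: 10.2
tool_pos: [557.7, -188.6, 280.6]
orientation: [0.002, 0.0, 1.0, -0.0]
contact_force: [-0.1, -0.4, -1.5]
gripper_width: 0.335
grasp_force: 10.0
```

```bash
cat > legfit.py <<'E'
from h import *
from scipy.optimize import least_squares
zs=[0,12,30,46.9,47,58,58.1,120]; rs=[24,24,16,16,21,21,16,16]
def legfit(P,x,y,z):
    L=P[(np.hypot(P[:,0]-x,P[:,1]-y)<34)&(P[:,2]<z-3)&(P[:,2]>z-63)]
    L=L[np.hypot(L[:,0]-x,L[:,1]-y)<28]
    def f(p):
        a=np.array([p[3],p[4],1.]);a/=np.linalg.norm(a);q=L-p[:3];s=q@a
        return np.linalg.norm(q-np.outer(s,a),axis=1)-np.interp(s,zs,rs)
    r=least_squares(f,[x,y,z-65,0,0],loss='soft_l1',f_scale=1.5)
    print('n',len(L),'base-tcp',(r.x[:3]-[x,y,z]).round(1),'tilt deg',np.degrees(r.x[3:]).round(1),'med',np.median(abs(r.fun)).round(2)); return r.x
E
python3 - <<'E'
from legfit import *
d=np.load('side4.npz')['d']; legfit(cloud('side',d).reshape(-1,3)[d.ravel()>0],616.4,211.6,263.7)
o=ctrl.get_obs();x,y,z=o['tool_pos'];print(x,y,z,o['time'],o['contact_force'],o['gripper_width']*94,o['joints'])
for c in ('side','top'):
    p,d=snap(c);P=cloud(c,d).reshape(-1,3);
    legfit(P[d.ravel()>0],x,y,z)
    C=p.reshape(-1,3).astype(int)
    m=(d.ravel()>0)&(np.hypot(P[:,0]-637,P[:,1]-212)<140)&(P[:,2]>52)&(P[:,2]<90)
    red=m&(C[:,0]>1.6*C[:,1])&(P[:,0]>690); gr=m&(C[:,1]>1.3*C[:,0])&(P[:,0]>690)
    print(c,P[red].mean(0),P[gr].mean(0))
plan([545,-292.5,280],tilt(0))
E
```

```text
n 898 base-tcp [  2.8  -1.2 -65.5] tilt deg [-1.9 -1. ] med 0.71
557.7158556835715 -188.62844486716696 280.60073242025425 10.2 [-0.08098272 -0.41698634 -1.45626781] 31.445885652133057 [-3.88623286e-01  3.43313497e-01  1.29142538e+00  6.07438925e-04
  1.50374852e+00 -1.95860444e+00]
n 505 base-tcp [  3.2  -0.9 -66.3] tilt deg [-2.2 -1.2] med 1.07
side [723.53375897 276.60592931  77.0838812 ] [714.11013871 153.99792553  76.38667979]
n 2 base-tcp [ -0.   0. -65.] tilt deg [-22.5  15.7] med 0.0
top [723.95202853 261.88002038  77.7850931 ] [713.85641782 140.74459701  78.11672531]
off [ 0.122 -1.029  0.003] twist [-0.0002  0.0008 -0.001 ] deg 0.23122381307842832
```

```bash
python3 - <<'E'
from legfit import *
d=np.load('side0.npz')['d']; P=cloud('side',d).reshape(-1,3)[d.ravel()>0]
legfit(P,576,-163,50+65)
for c in ('side','top'):
    p,d=snap(c);P=cloud(c,d).reshape(-1,3)
    C=p.reshape(-1,3).astype(int)
    m=(d.ravel()>0)&(np.hypot(P[:,0]-637,P[:,1]-212)<140)&(P[:,2]>52)&(P[:,2]<90)
    red=m&(C[:,0]>1.6*C[:,1])&(P[:,0]>690); gr=m&(C[:,1]>1.3*C[:,0])&(P[:,0]>690)
    print(c,P[red].mean(0),P[gr].mean(0),ctrl.get_obs()['time'])
E
```

```text
n 412 base-tcp [ -1.6   0.2 -64.1] tilt deg [-0.6 -0.8] med 1.06
side [723.65253376 276.56651956  76.96422456] [714.15190269 154.19678593  76.56761572] 10.35
top [724.01399328 261.79431353  77.84626175] [713.88986697 140.58749554  78.1582599 ] 10.4
```

Call:
step_arm(
  steps=[
    {"offset":[0.03,-0.2,0],"twist":[0,0.002,0]},
    {"offset":[0.06,-0.45,0],"twist":[0,0.004,0]},
    {"offset":[0.1,-0.7,0],"twist":[0,0.006,0]},
    {"offset":[0.13,-0.9,0],"twist":[0,0.008,0]},
    {"offset":[0.142,-1.0,0],"twist":[0,0.008,0]},
  ],
)

```text
time: 10.9
tool_pos: [544.1, -288.7, 278.8]
orientation: [-0.013, 0.001, 1.0, 0.001]
contact_force: [0.4, 0.8, -0.8]
gripper_width: 0.331
grasp_force: 10.0
```

Call:
step_arm(
  steps=[
    {"offset":[0,-0.034,0.2],"twist":[0,0,0]},
    {"offset":[0,-0.034,0.5],"twist":[0,0,0]},
    {"offset":[0,-0.034,0.8],"twist":[0,0,0]},
    {"offset":[0,-0.034,0.95],"twist":[0,0,0]},
    {"offset":[0,-0.034,1.0],"twist":[0,0,0]},
  ],
)

```text
time: 11.4
tool_pos: [541.4, -290.3, 177.0]
orientation: [-0.014, 0.0, 1.0, 0.001]
contact_force: [-0.2, 0.1, -0.7]
gripper_width: 0.332
grasp_force: 10.0
```

```bash
python3 - <<'E'
from legfit import *
o=ctrl.get_obs();x,y,z=o['tool_pos'];print(x,y,z,o['time'],o['contact_force'],o['gripper_width']*94)
p,d=snap('top'); P=cloud('top',d); 
m=(np.hypot(P[...,0]-545,P[...,1]+293)<46)&(abs(P[...,2]-81)<5)&(d>0); print(m.sum(),P[m].min(0),P[m].max(0))
p,d=snap('side','side5.png');P=cloud('side',d).reshape(-1,3)[d.ravel()>0]; r=legfit(P,x,y,z)
cv2.imwrite('pics/z5.png',cv2.resize(p[60:240,220:400,::-1],None,fx=3,fy=3,interpolation=3))
C=P[(np.hypot(P[:,0]-637,P[:,1]-212)<140)]
plan([543.5,-292,165],tilt(0))
E
```

```text
541.412596156417 -290.25260852007864 176.97506748254546 11.4 [-0.21735291  0.1162237  -0.73772323] 31.167607611849874
731 [ 504.53631567 -309.3748157    76.0597896 ] [ 585.83641216 -251.22712053   84.15529369]
n 384 base-tcp [  1.5  -1.  -65.7] tilt deg [-0.4 -1.6] med 0.88
off [-0.019 -0.013  0.136] twist [ 0.0005 -0.0082 -0.0002] deg 1.4776649456522633
```

View pics/z5.png

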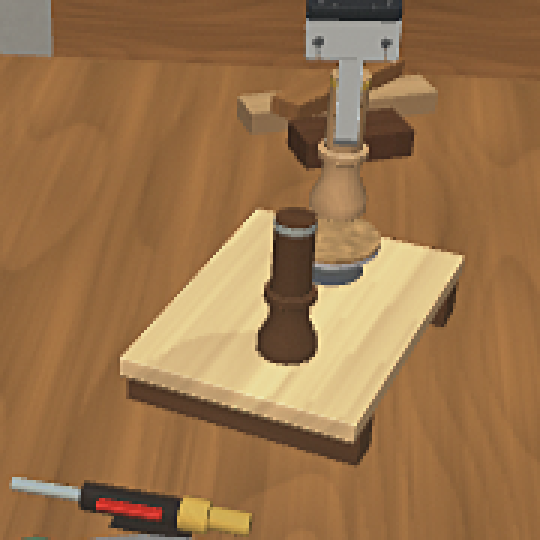

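The leg hangs above the pad's middle at about (345,240) in the crop, upright and behind the dark leg. I'll trim the tilt and descend most of the gap.

Call:
step_arm(
  steps=[
    {"offset":[-0.022,-0.015,0.05],"twist":[0.003,0,0]},
    {"offset":[-0.022,-0.015,0.1],"twist":[0.003,0,0]},
    {"offset":[-0.022,-0.015,0.15],"twist":[0.003,0,0]},
    {"offset":[-0.022,-0.015,0.18],"twist":[0.003,0,0]},
    {"offset":[-0.022,-0.015,0.19],"twist":[0.003,0,0]},
  ],
)

```text
time: 12.0
tool_pos: [543.3, -292.6, 159.1]
orientation: [-0.013, 0.001, 1.0, -0.004]
contact_force: [0.6, 0.2, -1.3]
gripper_width: 0.334
grasp_force: 10.0
```

Call:
step_arm(
  steps=[
    {"offset":[0,0,0],"twist":[0,0,0]},
    {"offset":[0,0,0.01],"twist":[0,0,0]},
    {"offset":[0,0,0.02],"twist":[0,0,0]},
    {"offset":[0,0,0.02],"twist":[0,0,0]},
  ],
)

```text
time: 12.4
tool_pos: [543.4, -292.7, 157.4]
orientation: [-0.013, 0.001, 1.0, -0.004]
contact_force: [-0.5, 0.5, -0.9]
gripper_width: 0.332
grasp_force: 10.0
```

```bash
python3 - <<'E'
from legfit import *
o=ctrl.get_obs();x,y,z=o['tool_pos'];print(x,y,z,o['time'],o['contact_force'],o['moment'],o['joints'])
p,d=snap('side');P=cloud('side',d).reshape(-1,3)[d.ravel()>0]; r=legfit(P,x,y,z);print(r)
E
```

```text
543.3581827212023 -292.6767211294163 157.39443167262704 12.4 [-0.46457395  0.47275687 -0.91520236] [ 0.07345898 -0.03899355 -0.03694179] [-0.54460569  0.50025923  1.35653886 -0.02081621  1.30285229 -2.10847421]
n 351 base-tcp [  2.   -1.7 -65.4] tilt deg [-1.9 -0.2] med 1.22
[ 5.45310257e+02 -2.94399177e+02  9.19504672e+01 -3.30918113e-02
 -2.71390964e-03]
```

Call:
step_arm(
  steps=[
    {"offset":[0,0,0.005],"twist":[0,0,0]},
    {"offset":[0,0,0.01],"twist":[0,0,0]},
    {"offset":[0,0,0.015],"twist":[0,0,0]},
    {"offset":[0,0,0.02],"twist":[0,0,0]},
    {"offset":[0,0,0.02],"twist":[0,0,0]},
  ],
)

```text
time: 12.95
tool_pos: [543.3, -292.6, 155.3]
orientation: [-0.013, 0.001, 1.0, -0.004]
contact_force: [0.2, -0.5, -1.5]
gripper_width: 0.334
grasp_force: 10.0
```

Call:
step_arm(
  steps=[
    {"offset":[0,0,0.005],"twist":[0,0,0]},
    {"offset":[0,0,0.01],"twist":[0,0,0]},
    {"offset":[0,0,0.015],"twist":[0,0,0]},
    {"offset":[0,0,0.02],"twist":[0,0,0]},
    {"offset":[0,0,0.02],"twist":[0,0,0]},
  ],
)

```text
time: 13.45
tool_pos: [543.2, -292.7, 153.3]
orientation: [-0.013, 0.001, 1.0, -0.004]
contact_force: [-0.3, 0.4, -1.7]
gripper_width: 0.336
grasp_force: 10.0
```

Call:
step_arm(
  steps=[
    {"offset":[0,0,0.003],"twist":[0,0,0]},
    {"offset":[0,0,0.006],"twist":[0,0,0]},
    {"offset":[0,0,0.009],"twist":[0,0,0]},
    {"offset":[0,0,0.012],"twist":[0,0,0]},
    {"offset":[0,0,0.012],"twist":[0,0,0]},
  ],
)

```text
time: 13.95
tool_pos: [543.2, -292.7, 152.2]
orientation: [-0.013, 0.001, 1.0, -0.004]
contact_force: [-0.0, 0.3, -1.2]
gripper_width: 0.332
grasp_force: 10.0
```

Call:
step_arm(
  steps=[
    {"offset":[0,0,0.003],"twist":[0,0,0]},
    {"offset":[0,0,0.006],"twist":[0,0,0]},
    {"offset":[0,0,0.009],"twist":[0,0,0]},
    {"offset":[0,0,0.012],"twist":[0,0,0]},
    {"offset":[0,0,0.012],"twist":[0,0,0]},
  ],
)

```text
time: 14.45
tool_pos: [543.2, -292.7, 151.0]
orientation: [-0.013, 0.001, 1.0, -0.004]
contact_force: [-0.4, -0.1, -1.5]
gripper_width: 0.33
grasp_force: 10.0
```

Call:
step_arm(
  steps=[
    {"offset":[0,0,0.002],"twist":[0,0,0]},
    {"offset":[0,0,0.004],"twist":[0,0,0]},
    {"offset":[0,0,0.006],"twist":[0,0,0]},
    {"offset":[0,0,0.008],"twist":[0,0,0]},
    {"offset":[0,0,0.008],"twist":[0,0,0]},
  ],
)

```text
time: 14.95
tool_pos: [543.2, -292.7, 150.2]
orientation: [-0.013, 0.001, 1.0, -0.004]
contact_force: [0.3, 0.2, -1.5]
gripper_width: 0.337
grasp_force: 10.0
```

Call:
step_arm(
  steps=[
    {"offset":[0,0,0.002],"twist":[0,0,0]},
    {"offset":[0,0,0.004],"twist":[0,0,0]},
    {"offset":[0,0,0.006],"twist":[0,0,0]},
    {"offset":[0,0,0.008],"twist":[0,0,0]},
    {"offset":[0,0,0.008],"twist":[0,0,0]},
  ],
)

```text
time: 15.45
tool_pos: [543.2, -292.7, 149.4]
orientation: [-0.013, 0.001, 1.0, -0.004]
contact_force: [0.8, 0.4, -2.4]
gripper_width: 0.329
grasp_force: 10.0
```

Call:
step_arm(
  steps=[
    {"offset":[0,0,0.002],"twist":[0,0,0]},
    {"offset":[0,0,0.004],"twist":[0,0,0]},
    {"offset":[0,0,0.006],"twist":[0,0,0]},
    {"offset":[0,0,0.008],"twist":[0,0,0]},
    {"offset":[0,0,0.008],"twist":[0,0,0]},
  ],
)

```text
time: 15.95
tool_pos: [543.3, -292.8, 149.1]
orientation: [-0.013, 0.001, 1.0, -0.004]
contact_force: [-0.5, 0.6, 4.2]
gripper_width: 0.336
grasp_force: 10.0
```

Contact: the vertical force went from −1.6 N to +4.2 N at TCP z ≈ 149, as expected. I'll check the moment and the seating.

```bash
python3 - <<'E'
from legfit import *
o=ctrl.get_obs();x,y,z=o['tool_pos'];print(x,y,z,o['time'],o['contact_force'],o['moment'])
p,d=snap('side');P=cloud('side',d).reshape(-1,3)[d.ravel()>0]; r=legfit(P,x,y,z);print(r)
print(ctrl.get_obs()['moment'])
E
```

```text
543.302944625512 -292.7621592564215 149.08044150053937 15.95 [-0.45055905  0.64292331  4.23305886] [ 0.22421435  0.1712674  -0.04629446]
n 339 base-tcp [  1.1  -1.6 -65.7] tilt deg [-0.6 -0.8] med 1.34
[ 5.44394179e+02 -2.94396090e+02  8.33743357e+01 -1.12558865e-02
 -1.41551652e-02]
[ 0.22682868  0.25091464 -0.0384593 ]
```

Call:
step_arm(
  steps=[
    {"offset":[0,0,0.001],"twist":[0,0,0]},
    {"offset":[0,0,0.002],"twist":[0,0,0]},
    {"offset":[0,0,0.003],"twist":[0,0,0]},
    {"offset":[0,0,0.003],"twist":[0,0,0]},
  ],
)

```text
time: 16.4
tool_pos: [543.4, -292.8, 149.1]
orientation: [-0.012, 0.001, 1.0, -0.004]
contact_force: [-0.1, 1.3, 6.7]
gripper_width: 0.329
grasp_force: 10.0
```

```bash
python3 - <<'E'
from legfit import *
o=ctrl.get_obs();x,y,z=o['tool_pos'];print(x,y,z,o['time'],o['contact_force'],o['moment'])
E
```

```text
543.4092790745165 -292.81529721197563 149.0608528333768 16.4 [-0.09006622  1.2721945   6.73673581] [ 0.39938907  0.3176034  -0.02060887]
```

The fitted tilt equals that of the standing dark leg (−0.6, −0.8), so the leg is upright and seated. I'll ease the grip, then open.

Call:
step_arm(
  steps=[
    {"offset":[0,0,-0.003],"twist":[0,0,0]},
    {"offset":[0,0,-0.003],"twist":[0,0,0]},
    {"offset":[0,0,-0.003],"twist":[0,0,0]},
  ],
  newtons=3,
)

```text
time: 16.7
tool_pos: [543.4, -292.8, 148.9]
orientation: [-0.012, 0.001, 1.0, -0.004]
contact_force: [0.6, 1.0, 5.4]
gripper_width: 0.335
grasp_force: 3.0
```

Call:
step_arm(
  steps=[
    {"offset":[0,0,0],"twist":[0,0,0]},
    {"offset":[0,0,0],"twist":[0,0,0]},
    {"offset":[0,0,0],"twist":[0,0,0]},
    {"offset":[0,0,0],"twist":[0,0,0]},
  ],
  gripper=-0.2,
)

```text
time: 17.1
tool_pos: [543.0, -292.7, 148.4]
orientation: [-0.013, 0.001, 1.0, -0.004]
contact_force: [-0.5, 0.5, -0.4]
gripper_width: 0.4
grasp_force: 0.0
```

Call:
step_arm(
  steps=[
    {"offset":[0,0,0],"twist":[0,0,0]},
    {"offset":[0,0,0],"twist":[0,0,0]},
    {"offset":[0,0,0],"twist":[0,0,0]},
    {"offset":[0,0,0],"twist":[0,0,0]},
    {"offset":[0,0,0],"twist":[0,0,0]},
  ],
  gripper=0.5,
)

```text
time: 17.6
tool_pos: [543.2, -292.7, 148.7]
orientation: [-0.013, 0.001, 1.0, -0.004]
contact_force: [0.2, 0.4, 1.0]
gripper_width: 0.745
grasp_force: 0.0
```

```bash
python3 - <<'E'
from legfit import *
o=ctrl.get_obs();x,y,z=o['tool_pos'];print(x,y,z,o['time'],o['contact_force'],o['moment'],o['gripper_width']*94)
p,d=snap('side');P=cloud('side',d).reshape(-1,3)[d.ravel()>0]; r=legfit(P,x,y,z);print(r)
plan([x,y,z+95],rot(o['orientation']))
E
```

```text
543.1753068670945 -292.71504339609095 148.68075529652796 17.6 [0.15248248 0.44612674 1.001023  ] [ 0.02992865  0.00068951 -0.02406654] 70.06580788123846
n 312 base-tcp [  0.9  -2.  -65.1] tilt deg [ 0.9 -0.6] med 1.31
[ 5.44079884e+02 -2.94685636e+02  8.35365990e+01  1.63725607e-02
 -9.78582213e-03]
off [ 0.024 -0.007 -0.95 ] twist [ 0. -0. -0.] deg 0.0052833551755912525
```

Released. Now straight up and clear.

Call:
step_arm(
  steps=[
    {"offset":[0.003,0,-0.1],"twist":[0,0,0]},
    {"offset":[0.007,0,-0.3],"twist":[0,0,0]},
    {"offset":[0.013,0,-0.55],"twist":[0,0,0]},
    {"offset":[0.02,0,-0.8],"twist":[0,0,0]},
    {"offset":[0.024,0,-1.0],"twist":[0,0,0]},
  ],
)

```text
time: 18.15
tool_pos: [543.5, -292.0, 251.2]
orientation: [-0.012, 0.001, 1.0, -0.004]
contact_force: [-0.1, -0.3, -1.0]
gripper_width: 0.752
grasp_force: 0.0
```

Call:
step_arm(
  steps=[
    {"offset":[0.2,0,-0.2],"twist":[0,0,0]},
    {"offset":[0.5,0,-0.4],"twist":[0,0,0]},
    {"offset":[0.8,0,-0.5],"twist":[0,0,0]},
    {"offset":[1.0,0,-0.5],"twist":[0,0,0]},
    {"offset":[1.0,0,-0.5],"twist":[0,0,0]},
  ],
)

```text
time: 18.65
tool_pos: [443.3, -291.6, 303.1]
orientation: [-0.012, 0.001, 1.0, -0.005]
contact_force: [0.5, 0.6, -0.2]
gripper_width: 0.751
grasp_force: 0.0
```

```bash
python3 - <<'E'
from legfit import *
for k in range(2):
  for c in ('side','top'):
    p,d=snap(c,f'end{k}{c}.png');P=cloud(c,d).reshape(-1,3)
    if c=='side' and k==0: legfit(P[d.ravel()>0],543.5,-292.7,149)
    C=p.reshape(-1,3).astype(int)
    m=(d.ravel()>0)&(np.hypot(P[:,0]-637,P[:,1]-212)<140)&(P[:,2]>52)&(P[:,2]<90)
    red=m&(C[:,0]>1.6*C[:,1])&(P[:,0]>690); gr=m&(C[:,1]>1.3*C[:,0])&(P[:,0]>690)
    print(c,P[red].mean(0).round(2),P[gr].mean(0).round(2),ctrl.get_obs()['time'])
a=cv2.imread('pics/end1side.png')[60:330,170:400];b=cv2.imread('pics/end1top.png')[150:350,280:480]
cv2.imwrite('pics/z6.png',np.hstack([cv2.resize(a,(460,540)),cv2.resize(b,(340,340)) if 0 else cv2.copyMakeBorder(cv2.resize(b,(340,340)),0,200,0,0,0)]))
E
```

```text
n 335 base-tcp [  1.2  -1.8 -65.1] tilt deg [-0.3 -1.2] med 1.25
side [723.75 276.54  77.07] [714.14 154.19  76.61] 18.7
top [723.91 261.95  77.67] [713.72 140.77  78.12] 18.75
side [723.59 276.53  77.  ] [714.11 154.15  76.54] 18.8
top [723.78 261.79  77.85] [714.06 140.64  78.07] 18.85
```

View pics/z6.png

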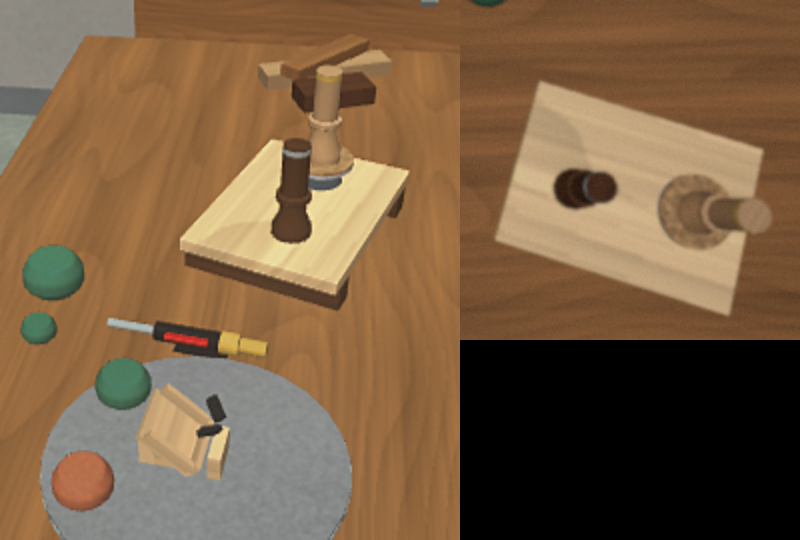

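The leg stands upright on the pad at about (325,150) in the side crop, well inside its edge. The disc hasn't moved from t = 10 s to 18.9 s, and nothing else has shifted. I'm handing in.

```bash
python3 -c "
from workcell import ctrl; print(ctrl.sign_off())"
```

```text
the job is handed in; nothing more can be done
None
```

The pale leg stands upright on its wide end, wholly on the cork pad and released; the turntable is at rest (about 5° round from its start), the other pieces look unmoved, grip readings peaked at 10 N and set-down at under 10 N, and the job was handed in at about 19 s.

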